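# Pack caps in stacking trays and lock the stack with a cam bolt

## Task

Pack the white caps for transport: swing the stacking stand's cam lever back so that its bolt is drawn, take the orange tray off the grey one and set it in the stand with all its corner pins home in the sockets, and put every white cap from the black mat open side up into a cell of the orange tray, one to a cell. Then stack the grey tray, empty, on the orange one as a cover, pins fully home, and swing the lever over again until the cam's high point (red dot) bears squarely on the bolt's tail and holds the bolt out over the grey tray's rim. Leave the loose ring and ring gauge where they are.

Things in the scene. Friction and masses are not known exactly. Their poses are not given: they have to be found in the camera images.
- carrier: fixed stacking stand (grey plate, 152 x 170 mm, 12 mm high, with four dark socket blocks and, on its -x side, a blue bolt tower with a cam lever) on a low wooden platform, whose top is at world z = 60 mm. Origin under the middle of the blocks, on the platform; y along the length of seated trays, z up. Tower: 66 x 50 mm, centre x = -112, top z = 86 mm; bolt guide at x = -84 to -73, up to z = 116 mm
- seat (a point): middle of the four sockets, level with the block tops (carrier z = 24 mm). Sockets: 10 mm square, 8 mm deep, in 22 mm blocks at carrier x = +-57, y = +-68 mm. A seated tray has its x along the carrier's x (either way round) and its origin on the carrier's z axis at z = 16 mm; a second tray seated on it at z = 70 mm
- cam (a joint): angle (rad, counter-clockwise from above, 0 to 3.55) of the eccentric steel cam disc with its lever, about the vertical axis at cam_pivot. 0: high point (red dot) away from the bolt, lever along carrier +y; 1.57: lever along -x; 3.14: high point square on the bolt's tail, lever along -y. Friction holds it where left (0.07 N m; the bolt's spring adds up to 0.05)
- bolt (a joint): travel of the sprung bolt towards the trays (carrier +x), m: 0 drawn back, about 0.011 fully out. The cam pushes its tail: travel = 6 mm x (1 - cos(cam)) - 1 mm, not below 0; a spring (400 N/m, 2 N at rest) returns it
- bolt_nose (a point): tip of the bolt (15 mm wide, 9 mm thick), at carrier z = 100 mm. Drawn back it stands 5 mm clear of a seated tray's wall; fully out it reaches 6 mm in over it, in the way of any tray going down, and passes 3 mm above the rim of a tray seated on top of another
- cam_pivot (a point): point on the cam's vertical pivot axis, at carrier x = -112 mm, y = 0, at the height of cam_knob, z = 139 mm
- cam_knob (a point): grip point on the lever's black upright knob (round, 16 mm diameter, carrier z 122 to 154 mm, above the lever arm whose top is at z = 114 mm), 52 mm from the pivot axis, z = 139 mm. Moves with the lever
- kit_tray: orange plastic parts tray, 134 x 156 x 62 mm over pins and posts, 0.26 to 0.4 kg. Origin at its centre, level with the tips of the four pins it stands on; y along its length and handle, z up; same after a half turn. It takes the caps, in 2 x 2 cells; starts stacked on the grey tray
- kit_tray_grip (a point): middle of the orange tray's carrying handle, z = 48 mm: a bar along tray y, 12 mm thick, 72 mm long, z 40 to 56 mm, open below; take it from above across tray x
- cover_tray: grey plastic parts tray, 134 x 156 x 62 mm over pins and posts, 0.26 to 0.4 kg. Origin at its centre, level with the tips of the four pins it stands on; y along its length and handle, z up; same after a half turn. Same shape as the orange one; goes on top, empty
- cover_tray_grip (a point): middle of the grey tray's carrying handle, as on the orange one
- tray_post (a point): top of one corner post of the orange tray. Both trays: posts 18 mm square at x = +-57, y = +-68 mm, z 9 to 62 mm; a square socket 10 mm wide, 8 mm deep in each top; under each post a steel pin, 7 mm diameter, 9 mm long, round-ended. Home, the pins stand on the socket floors; stacked trays lie 54 mm apart
- kit_tray_cell0 (a point): centre of a cell's floor in the orange tray, at tray x = -34, y = -37, z = 12 mm. Cell 60 x 73 mm, the corner post in its outer corner; outer walls (outside x = +-67, y = +-78) and cross wall (y = 0) up to z = 22, spine (8 mm thick, at x = 0) up to z = 26 mm
- kit_tray_cell1 (a point): centre of a cell's floor in the orange tray, at tray x = -34, y = +37, z = 12 mm. Cell 60 x 73 mm, the corner post in its outer corner; outer walls (outside x = +-67, y = +-78) and cross wall (y = 0) up to z = 22, spine (8 mm thick, at x = 0) up to z = 26 mm
- kit_tray_cell2 (a point): centre of a cell's floor in the orange tray, at tray x = +34, y = -37, z = 12 mm. Cell 60 x 73 mm, the corner post in its outer corner; outer walls (outside x = +-67, y = +-78) and cross wall (y = 0) up to z = 22, spine (8 mm thick, at x = 0) up to z = 26 mm
- kit_tray_cell3 (a point): centre of a cell's floor in the orange tray, at tray x = +34, y = +37, z = 12 mm. Cell 60 x 73 mm, the corner post in its outer corner; outer walls (outside x = +-67, y = +-78) and cross wall (y = 0) up to z = 22, spine (8 mm thick, at x = 0) up to z = 26 mm
- cap_0: white moulded cap, a shallow bowl 50 mm across the rim, 21 mm high, narrower at the foot, 12 g, standing open side up on a black rubber mat (4 mm thick, on the platform); two to four of them are present. Origin at the centre of its foot, z up; take it by the rim across its diameter
- cap_1: white moulded cap, a shallow bowl 50 mm across the rim, 21 mm high, narrower at the foot, 12 g, standing open side up on a black rubber mat (4 mm thick, on the platform); two to four of them are present. Origin at the centre of its foot, z up; take it by the rim across its diameter
- cap_2: white moulded cap, a shallow bowl 50 mm across the rim, 21 mm high, narrower at the foot, 12 g, standing open side up on a black rubber mat (4 mm thick, on the platform); two to four of them are present. Origin at the centre of its foot, z up; take it by the rim across its diameter
- cap_3: white moulded cap, a shallow bowl 50 mm across the rim, 21 mm high, narrower at the foot, 12 g, standing open side up on a black rubber mat (4 mm thick, on the platform); two to four of them are present. Origin at the centre of its foot, z up; take it by the rim across its diameter
- lever_press: fixed arbor press left of the stand; keep the arm clear of it. Origin at the foot of its ram; base up to 80 mm high from about x = 0.53 m on at y = 0.07 to 0.29; column and head (z 0.35 to 0.6) behind that, with hubs at z = 0.48 to 0.6 reaching to x = 0.58, y = 0.06 on the right; its lever rises from there towards the robot, to x = 0.4, y = 0.15, z = 0.95 m
- platform: fixed low wooden platform under the stand, the trays and the mat, 322 (x) x 405 (y) x 60 mm high, with a wooden edging 6 mm wide that stands 7 mm above its top; origin under its centre, on the bench
- ring_gauge: steel ring gauge, 60 mm, 16 mm high, loose on the bench; leave it. Origin under its centre
- ring_a: white toothed moulded ring, 64 mm, 18 mm high, open in the middle, loose on the bench; leave it. Origin under its centre

How it is judged:
On the way, in this order (a step that is already met when the one before it is completed fails the run):
1. the bolt is drawn back clear of the trays (travel under 4 mm) (value of joint bolt below 0.004 m), for 0.2 s.
2. the orange tray is seated in the carrier, all pins in the sockets (z of kit_tray in the frame of carrier between 0.0135 and 0.0185 m and horizontal distance between kit_tray and carrier below 0.004 m and angle between the x axis of kit_tray and the x axis of carrier, either way round below 0.05 rad and angle between kit_tray's own z axis and vertical below 0.03 rad), for 0.2 s.
3. every cap stands in a cell of the orange tray and the grey tray is seated on it (all of step 2 and z of cover_tray in the frame of kit_tray between 0.0515 and 0.0565 m and horizontal distance between cover_tray and kit_tray below 0.004 m and angle between the x axis of cover_tray and the x axis of kit_tray, either way round below 0.05 rad and angle between cover_tray's own z axis and vertical below 0.03 rad and (horizontal distance between cap_0 and kit_tray_cell0 below 0.016 m or horizontal distance between cap_0 and kit_tray_cell1 below 0.016 m or horizontal distance between cap_0 and kit_tray_cell2 below 0.016 m or horizontal distance between cap_0 and kit_tray_cell3 below 0.016 m) and z of cap_0 in the frame of kit_tray between 0.008 and 0.016 m and angle between each of cap_0, cap_1, cap_2, cap_3's own z axis and vertical below 0.12 rad and (horizontal distance between cap_1 and kit_tray_cell0 below 0.016 m or horizontal distance between cap_1 and kit_tray_cell1 below 0.016 m or horizontal distance between cap_1 and kit_tray_cell2 below 0.016 m or horizontal distance between cap_1 and kit_tray_cell3 below 0.016 m) and z of cap_1 in the frame of kit_tray between 0.008 and 0.016 m and (horizontal distance between cap_2 and kit_tray_cell0 below 0.016 m or horizontal distance between cap_2 and kit_tray_cell1 below 0.016 m or horizontal distance between cap_2 and kit_tray_cell2 below 0.016 m or horizontal distance between cap_2 and kit_tray_cell3 below 0.016 m) and z of cap_2 in the frame of kit_tray between 0.008 and 0.016 m and (horizontal distance between cap_3 and kit_tray_cell0 below 0.016 m or horizontal distance between cap_3 and kit_tray_cell1 below 0.016 m or horizontal distance between cap_3 and kit_tray_cell2 below 0.016 m or horizontal distance between cap_3 and kit_tray_cell3 below 0.016 m) and z of cap_3 in the frame of kit_tray between 0.008 and 0.016 m), for 0.2 s.
At the end, for the whole second after the job is handed in: Orange tray seated in the carrier and grey tray on the orange one (each within 4 mm, 0.05 rad, height 2.5 mm); every cap present upright on a cell floor of the orange tray, within 16 mm of its centre; cam within 0.33 rad of 3.14, bolt out over 9.7 mm; all at rest (all of step 3 and value of joint bolt above 0.0097 m and value of joint cam between 2.81 and 3.47 rad and linear speed of each of kit_tray, cover_tray, cap_0, cap_1, cap_2, cap_3 below 0.02 m/s); the robot touches nothing.
It fails at once if a ring or the ring gauge is shifted by more than 25 mm (distance of any of ring_gauge, ring_a from where it was at the start of the episode above 0.025 m).
Of cap_0, cap_1, cap_2, cap_3 only 2 to 4 are there at a start; the rules pass over those that are not, and their reading is None.
At some moment in a run one of cap_0, cap_1, cap_2, cap_3, kit_tray, cover_tray may be knocked a few centimetres aside while the robot is not near it.
It also fails if it takes over 208 s, if anything falls off the work surface, if the arm or the gripper's body presses on something with over 40 N, if the wrist force passes 120 N, or if a joint passes its speed limit or range.

## Robot

A 7-joint arm with a two-finger parallel gripper is mounted at the origin on a cart in front of the work surface, level with it; the furniture and walls round the work are solid. World frame = base frame: x ahead of the robot, y to its left, z up, the work surface at z = 0. Lengths are in m, angles in rad, forces in N, time in s.
With the tool pointing down it reaches from about 0.425 to 0.95 m from the base axis. Payload 4.7 kg.
Tool frame: the origin (TCP) lies between the finger pads; the fingertips stand 25 mm ahead of it and the grasp point (between the pads) lies 6 mm ahead of it; z points along the fingers, y is the line along which they close (so a half turn about z gives the same grasp; the last joint's range is limited). The gripper opens to 85 mm and grips with 20 to 120 N. Pads are 22 mm wide; open, the fingers measure 114 mm over their backs; the gripper's body (76 mm by 85 mm) begins 54 mm behind the grasp point. The pads swing forward as they close: fully open they stand 13 mm farther back than shut.
Start: joints at [-0.029, 0.469, -0.049, 1.532, 0.024, 1.141, -0.082], TCP at [0.675, 0, 0.256] pointing down, gripper open.
Joint ranges: [-2.59, 2.59], [-0.33, 1.99], [-1.39, 1.29], [0.1, 2.45], [-1.04, 4.18], [0.21, 1.99], [-2.66, 2.66]. Speed limits (rad/s): [2.57, 2.57, 3.14, 3.14, 3.14, 3.14, 3.14].

## Interface

Orientations are given as a 3x3 rotation matrix whose columns are the frame's x, y, z axes.
In Python, from rig import * gives the robot as it stands. Calls block until the motion is done:
- movep(position, orientation): joint-space move of the TCP to a pose.
- move_l(position, attitude=None, feed=0.15, until_force=None): straight line of the TCP; attitude=None keeps the orientation; feed is the mean speed in m/s. With until_force (N) it stops when the force on the tool has changed by that much, and returns True; else False.
- move_joints(angles): joint-space move.
- command_gripper(opening, newtons=None): finger opening in m; newtons is the grip in N (None keeps the last); returns when the fingers have stopped.
- sleep(seconds).
- inverse_kinematics(position, orientation): joint angles nearest the present ones, or None.
- sense(): the state.
- camera(name): name is "scene" or "side" or "wrist"; returns (picture, depth): 384x512x3 uint8, red, green, blue; 384x512 float32, m along the optical axis (not along the pixel's ray), 0 where there is no reading.
- camera_params(name): a dict with "K" (3x3 intrinsics, pixels), "dist" ([k1, k2, p1, p2, k3] as OpenCV has them; the pictures are not rectified), "position" and "rotation" of the camera in the world; the wrist camera has in their place "tool_from_camera" (4x4, takes a point from camera to tool coordinates, whose origin is the TCP and whose axes are the flange's). Camera axes: x right, y down, z forward; pixel columns grow to the right and rows downward; lengths in m; the calibration is good to about 2 mm. A picture is of the moment at which its call begins: read the wrist's pose just before it. camera_params takes no time and is no camera call.
A pose or a line that the arm cannot do raises Unreachable and nothing moves.
- finish_job(): hands the job in; it is judged then, once.
The state is a dict: "time_s": time; "joint_pos": joint angles; "qd": joint speeds; "joint_efforts": joint torques, N m; "position": TCP position; "tcp_rot": TCP orientation; "wrist_force": force on the tool from outside, world axes, zero at the start; "ft_torque": the same for the moment, N m; "finger_gap": finger opening in m; "gripper_force": force on a finger pad.
Only numpy, scipy, OpenCV 4.12 (cv2) and the standard library are available. Lean on these libraries where they do the work, as an engineer would, in place of code of your own. Each camera call takes 0.05 s, during which the arm holds its last target. There are 200 camera calls.

## Working session

There is one attempt and no reset: what is moved stays moved. The work goes in short steps, each a Python script; the robot and the scene stay as the last script left them, time stands still between calls to the robot, and variables do not carry over. Pictures are saved under pics/ and viewed, at most 14 in all, crops included, and the job is handed in when it is done.

```bash
ls; mkdir -p pics
python3 - <<'E'
from rig import *
import cv2, numpy as np
s=sense(); print(s['time_s'],s['position'],s['finger_gap'],s['wrist_force'])
for n in ["scene","side","wrist"]:
    p,d=camera(n); c=camera_params(n); print(n,{k:np.round(v,4).tolist() for k,v in c.items()})
    cv2.imwrite(f"pics/{n}0.png",p[:,:,::-1]); np.save(f"pics/{n}0.npy",d)
E
```

```text
pics
0.0 [6.74446528e-01 2.97164146e-05 2.55242946e-01] 0.0854072588381628 [-0.10370136 -0.02806301 -0.67509314]
scene {'K': [[373.6576, 0.0, 256.0104], [0.0, 373.6576, 195.4018], [0.0, 0.0, 1.0]], 'dist': [0.0223, 0.0, 0.0, 0.0, 0.0], 'position': [-0.0501, -0.4839, 0.8664], 'rotation': [[0.65, -0.5362, 0.5385], [-0.7599, -0.4663, 0.4529], [0.0082, -0.7036, -0.7105]]}
side {'K': [[371.0078, 0.0, 259.0933], [0.0, 371.0078, 192.5226], [0.0, 0.0, 1.0]], 'dist': [-0.0525, 0.0, 0.0, 0.0, 0.0], 'position': [0.2978, 0.6879, 0.6081], 'rotation': [[-0.9603, -0.1542, 0.2325], [-0.279, 0.5286, -0.8017], [0.0008, -0.8348, -0.5506]]}
wrist {'K': [[330.6084, 0.0, 257.9864], [0.0, 330.6084, 196.1227], [0.0, 0.0, 1.0]], 'dist': [-0.0665, 0.0, 0.0, 0.0, 0.0], 'tool_from_camera': [[0.0009, -0.9452, -0.3265, 0.0845], [1.0, 0.0009, 0.0001, -0.0017], [0.0002, -0.3265, 0.9452, -0.118], [0.0, 0.0, 0.0, 1.0]]}
```

View pics/scene0.png

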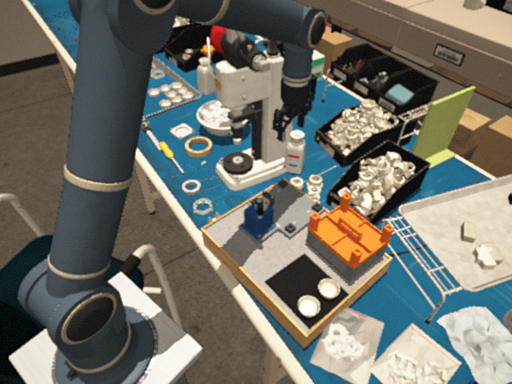

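View pics/side0.png

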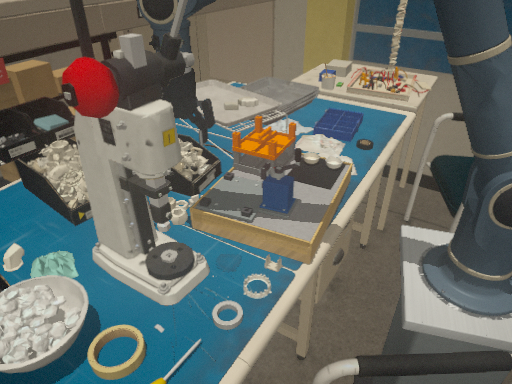

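View pics/wrist0.png

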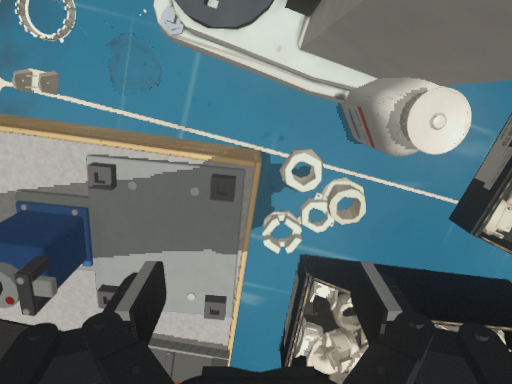

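Scene and side views show two caps on the mat (scene pixels 308,305 and 329,288), the orange tray on the grey one (348,235), and the blue tower (260,215). The wrist view shows the four socket blocks at about (102,176), (222,187), (214,306) and (107,297), with the red dot at (10,300) and the knob near (35,270).

```bash
cat > h.py <<'E'
from rig import *
import cv2, numpy as np
def snap(n,name=None):
    s=sense(); p,d=camera(n); c=camera_params(n)
    if n=="wrist":
        T=np.eye(4); T[:3,:3]=s['tcp_rot']; T[:3,3]=s['position']; T=T@c['tool_from_camera']
    else:
        T=np.eye(4); T[:3,:3]=c['rotation']; T[:3,3]=c['position']
    if name: cv2.imwrite(f"pics/{name}.png",p[:,:,::-1])
    return dict(p=p,d=d,K=np.array(c['K']),D=np.array(c['dist'],float),T=T)
def ray(v,uv):
    u=cv2.undistortPoints(np.array(uv,float).reshape(-1,1,2),v['K'],v['D'])[:,0]
    return np.c_[u,np.ones(len(u))]@v['T'][:3,:3].T
def plane(v,uv,z):
    r=ray(v,uv); o=v['T'][:3,3]
    return o+r*((z-o[2])/r[:,2])[:,None]
def cloud(v):
    d=v['d']; h,w=d.shape; uu,vv=np.meshgrid(np.arange(w),np.arange(h))
    P=v['T'][:3,3]+ray(v,np.c_[uu.ravel(),vv.ravel()])*d.ravel()[:,None]
    P[d.ravel()<=0]=np.nan
    return P.reshape(h,w,3)
def hsv(v): return cv2.cvtColor(v['p'],cv2.COLOR_RGB2HSV).astype(int)
def blobs(m,amin):
    n,l,st,ce=cv2.connectedComponentsWithStats(m.astype(np.uint8))
    return [(l==i) for i in range(1,n) if st[i,4]>=amin]
def down(yaw):  # tool z down, tool x at angle yaw in world xy
    c,s=np.cos(yaw),np.sin(yaw)
    return np.array([[c,s,0],[s,-c,0],[0,0,-1.]])
E
python3 - <<'E'
from h import *
print(np.round(sense()['tcp_rot'],3).tolist())
v=snap("wrist")
B=plane(v,[(102,176),(222,187),(214,306),(107,297)],.084); print(np.round(B,4), B.mean(0))
print(plane(v,[(10,300)],.165),plane(v,[(35,262)],.21))
v=snap("scene"); print(plane(v,[(308,305),(329,288)],.084))
P=cloud(v);H=hsv(v)
m=(H[...,0]>4)&(H[...,0]<16)&(H[...,1]>200)&(H[...,2]>120)&(P[...,2]>.08)
for b in blobs(m,200):
    q=P[b]; print(b.sum(),np.nanmedian(q,0),np.nanmax(q[:,2])); t=q[q[:,2]>np.nanmax(q[:,2])-.006]; print(cv2.minAreaRect(t[:,:2].astype(np.float32)))
E
```

```text
[[-0.0, 1.0, -0.002], [1.0, 0.0, -0.0], [-0.0, -0.002, -1.0]]
[[ 0.5288  0.004   0.084 ]
 [ 0.6396 -0.0066  0.084 ]
 [ 0.6263 -0.1384  0.084 ]
 [ 0.5126 -0.129   0.084 ]] [ 0.57683965 -0.06752793  0.084     ]
[[ 0.47627614 -0.07492282  0.165     ]] [[ 0.54250342 -0.01290436  0.21      ]]
[[ 0.35318061 -0.30349829  0.084     ]
 [ 0.42182874 -0.31591345  0.084     ]]
1519 [ 0.5548483  -0.28022001  0.1345866 ] 0.1768674754993279
((0.5570420026779175, -0.27771490812301636), (0.15168523788452148, 0.1299014538526535), 78.31351470947266)
```

Run:
```python
from h import *
movep([.50,-.0,.33],down(np.pi/2)); v=snap("wrist","B")
np.save("pics/B.npy",v['d']);
import pickle; pickle.dump(v,open("B.pkl","wb"))
movep([.48,-.19,.40],down(-np.pi/2)); v=snap("wrist","A"); pickle.dump(v,open("A.pkl","wb"))
print(sense()['time_s'],sense()['joint_pos'])
```

```text
3.275 [-0.77976862  0.20415229  1.28679901  1.73868869 -0.20053389  1.34955864
 -2.59508275]
```

View pics/B.png

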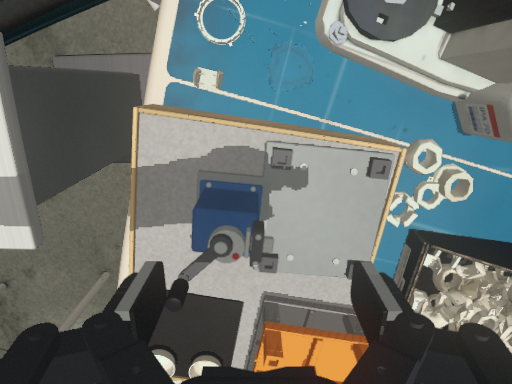

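View pics/A.png

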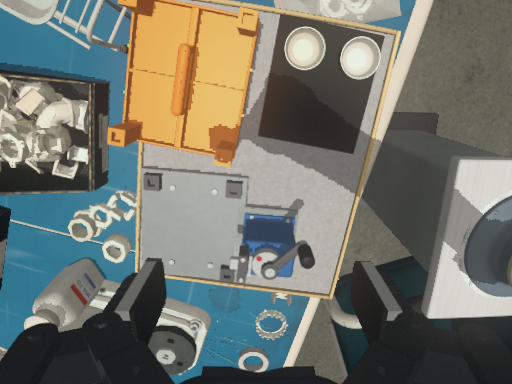

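View A shows caps at (305,48) and (360,57), the orange tray with its handle at (182,78), and the carrier blocks at (152,182) and (234,189). View B shows the pivot at (225,243) and the knob at (177,290), so the lever is near 2.4 rad.

Run:
```python
from h import *
import pickle
A=pickle.load(open("A.pkl","rb"));B=pickle.load(open("B.pkl","rb"))
P=cloud(A);H=hsv(A)
print("blocksA",plane(A,[(152,182),(234,189)],.084).round(4).tolist())
print("blocksB",plane(B,[(281,157),(378,168),(268,262)],.084).round(4).tolist())
print("depth",P[182,152],P[189,234],cloud(B)[157,281],cloud(B)[290,177],cloud(B)[243,225])
# dark block masks by depth in B
PB=cloud(B)
# socket dark cores around clicks
for v,c in ((A,(152,182)),(A,(234,189)),(B,(281,157)),(B,(378,168))):
    g=cv2.cvtColor(v['p'],cv2.COLOR_RGB2GRAY); x,y=c; w=g[y-16:y+17,x-16:x+17]
    m=w<85; b=max(blobs(m,10),key=lambda b:b.sum()); yy,xx=np.nonzero(b); r=cv2.minAreaRect(np.c_[xx,yy].astype(np.float32))
    print(r, plane(v,[(r[0][0]+x-16,r[0][1]+y-16)],.084))
# handle
m=(P[...,2]>.155)&(H[...,0]<18)&(H[...,1]>150)
for b in blobs(m,40):
    q=P[b]; yy,xx=np.nonzero(b); print(b.sum(),xx.mean(),yy.mean(),np.nanmedian(q,0),cv2.minAreaRect(q[:,:2].astype(np.float32)))
# caps
m=(H[...,1]<70)&(H[...,2]>140)&(P[...,2]>.068)&(P[...,2]<.11)
for b in blobs(m,300):
    c=cv2.findContours(b.astype(np.uint8),0,1)[0][0]; (u,w),r=cv2.minEnclosingCircle(c); print("cap",u,w,r,b.sum(),plane(A,[(u,w)],.085),np.nanmax(P[b][:,2]))
# knob
for v in(B,A):
  Q=cloud(v); g=v['p'].max(2); m=(Q[...,2]>.19)&(Q[...,2]<.23)&(g<90)&(Q[...,0]<.52)&(Q[...,1]>-.2)&(Q[...,1]<.1)
  for b in blobs(m,15): print("knob",b.sum(),np.nanmedian(Q[b],0))
  Hh=hsv(v); m=((Hh[...,0]<6)|(Hh[...,0]>174))&(Hh[...,1]>180)&(Hh[...,2]>90)&(Q[...,2]>.14)&(Q[...,2]<.22)
  for b in blobs(m,5): print("red",b.sum(),np.nanmedian(Q[b],0))
```

```text
blocksA [[0.6241, -0.1444, 0.084], [0.5112, -0.1344, 0.084]]
blocksB [[0.5253, 0.0052, 0.084], [0.6366, -0.0071, 0.084], [0.5121, -0.1286, 0.084]]
depth [ 0.62713495 -0.14172826  0.0750084 ] [ 0.51189092 -0.13141324  0.07473887] [0.52574588 0.00373173 0.07725957] [ 0.42819425 -0.08764009  0.20264856] [ 0.46913673 -0.05514271  0.17559746]
((20.258907318115234, 11.491684913635254), (20.567020416259766, 11.696884155273438), 46.97493362426758) [[ 0.61755302 -0.1508435   0.084     ]]
((16.02307891845703, 8.315384864807129), (14.263994216918945, 1.8605209589004517), 7.125016689300537) [[ 0.51092557 -0.14541868  0.084     ]]
((11.5, 26.0), (2.0, 11.0), 90.0) [[ 0.52042724 -0.00632651  0.084     ]]
((12.390243530273438, 10.987807273864746), (13.587118148803711, 26.549541473388672), 51.34019470214844) [[ 0.63175146 -0.00129228  0.084     ]]
218 132.4724770642202 4.0963302752293576 [ 0.59673447 -0.34705571  0.17320938] ((0.6001474857330322, -0.34737148880958557), (0.01907947100698948, 0.009870382957160473), 10.2677640914917)
68 247.6764705882353 29.073529411764707 [ 0.48865073 -0.32348248  0.1
[... 657 characters left out ...]
412), 77.69658660888672)
cap 304.0 47.63953399658203 21.731861114501953 994 [[ 0.42252156 -0.31534358  0.085     ]] 0.08785188152297418
cap 360.0 57.0 21.633407592773438 1032 [[ 0.35295855 -0.30556097  0.085     ]] 0.08818393286531839
cap 30.021739959716797 99.8043441772461 15.329659461975098 544 [[ 0.77607236 -0.25700307  0.085     ]] 0.09993940884761238
cap 42.811702728271484 132.52549743652344 30.521963119506836 1276 [[ 0.76646979 -0.21405982  0.085     ]] 0.10942872259665165
cap 206.74391174316406 214.136962890625 80.31746673583984 9341 [[ 0.55052091 -0.09734774  0.085     ]] 0.08613631007658468
knob 469 [ 0.42827385 -0.09001794  0.20891714]
knob 281 [ 0.42768344 -0.1000881   0.21167571]
```

```bash
cat >> h.py <<'E'
CY=-.098; CC=np.array([.5743,-.0702])
def rz(a): return np.array([[np.cos(a),-np.sin(a)],[np.sin(a),np.cos(a)]])
PV=CC+rz(CY)@[-.112,0]
def knob(c,z=.205): return np.r_[PV+.052*rz(CY+c)@[0,1],z]
def tilt(R,axis,a):
    return cv2.Rodrigues(np.array(axis,float)*a)[0]@R
E
python3 - <<'E'
from h import *
print(PV,knob(2.47))
for t in (0,.15,.3,.45):
  for yaw in np.arange(-np.pi,np.pi,np.pi/6):
    R=tilt(down(yaw),[0,1,0],t)
    q=[inverse_kinematics(knob(c)-.006*R[:,2],R) for c in (.1,.8,1.57,2.0,2.47,3.14)]
    q+=[inverse_kinematics(knob(2.47)+[0,0,.1],R)]
    if sum(x is not None for x in q)>=6: print(t,round(yaw,2),R[:,2].round(2),[x is not None for x in q], None if any(x is None for x in q) else np.round([q[0],q[2],q[5]],1).tolist())
E
```

```text
[ 0.46283739 -0.05924156] [ 0.42665357 -0.09658766  0.205     ]
0 -3.14 [ 0.  0. -1.] [True, True, True, True, True, True, True] [[0.9, 0.4, -1.2, 2.0, 0.4, 1.0, 1.1], [1.1, 0.3, -1.2, 2.1, 0.3, 0.9, 1.3], [1.1, 0.4, -1.2, 2.0, 0.4, 1.0, 1.3]]
0 -2.62 [ 0.  0. -1.] [True, True, True, True, True, True, True] [[0.9, 0.4, -1.2, 2.0, 0.4, 1.0, 1.6], [1.1, 0.3, -1.2, 2.1, 0.3, 0.9, 1.8], [1.1, 0.4, -1.2, 2.0, 0.4, 1.0, 1.8]]
0 -2.09 [ 0.  0. -1.] [True, True, True, True, True, True, True] [[0.9, 0.4, -1.2, 2.0, 0.4, 1.0, 2.1], [1.1, 0.3, -1.2, 2.1, 0.3, 0.9, 2.3], [1.1, 0.4, -1.2, 2.0, 0.4, 1.0, 2.3]]
0 -1.05 [ 0.  0. -1.] [True, True, True, True, True, True, True] [[-1.1, 0.4, 1.3, 2.1, -0.4, 1.0, -2.2], [-1.1, 0.2, 1.3, 2.2, -0.2, 0.9, -2.3], [-0.8, 0.3, 1.1, 2.1, -0.3, 0.9, -2.1]]
0 -0.52 [ 0.  0. -1.] [True, True, True, True, True, True, True] [[-1.1, 0.3, 1.2, 2.1, -0.4, 0.9, -1.7], [-1.1, 0.2, 1.3, 2.2, -0.2, 0.9, -1.8], [-0.7, 0.3, 1.0, 2.1, -0.3, 0.9, -1.6]]
0 -0.0 [ 0.  0. -1.] [True, True, True, True, True, True, True] [[-1.0, 0.3, 1.1, 2.1, -0.3, 0.9, -1.3], [-1.1, 0.2, 1.2, 2.
[... 7047 characters left out ...]
True, True] [[-0.5, 0.4, 0.5, 1.9, -0.2, 1.4, -0.4], [-0.5, 0.4, 0.6, 2.0, -0.1, 1.3, -0.3], [-0.3, 0.4, 0.5, 1.8, -0.1, 1.4, -0.2]]
0.45 1.57 [-0.43  0.   -0.9 ] [True, True, True, True, True, True, True] [[-0.4, 0.4, 0.5, 1.8, -0.2, 1.4, 0.1], [-0.4, 0.4, 0.6, 2.0, -0.1, 1.3, 0.2], [0.8, 0.6, -1.0, 1.8, 0.4, 1.5, -0.3]]
0.45 2.09 [-0.43  0.   -0.9 ] [True, True, True, True, True, True, True] [[0.7, 0.7, -1.2, 1.8, 0.4, 1.5, -0.1], [0.9, 0.6, -1.2, 1.9, 0.4, 1.5, 0.0], [0.9, 0.7, -1.2, 1.8, 0.5, 1.6, 0.1]]
0.45 2.62 [-0.43  0.   -0.9 ] [True, True, True, True, True, True, True] [[0.7, 0.7, -1.2, 1.8, 0.4, 1.5, 0.4], [0.9, 0.6, -1.2, 1.9, 0.4, 1.5, 0.6], [0.9, 0.7, -1.2, 1.8, 0.5, 1.6, 0.6]]
```

```bash
cat >> h.py <<'E'
def swing(c0,c1,yaw,n=6,zz=.209):
    R=down(yaw); command_gripper(.05,20)
    k=knob(c0,zz); movep(k+[0,0,.08],R); move_l(k,feed=.1)
    command_gripper(0,25); print("grip gap",sense()['finger_gap'],sense()['gripper_force'])
    for c in np.linspace(c0,c1,n+1)[1:]:
        move_l(knob(c,zz),feed=.08); s=sense(); print(round(c,2),s['wrist_force'].round(1),round(s['finger_gap'],4))
    command_gripper(.05); move_l(knob(c1,zz+.08),feed=.15)
E
python3 - <<'E'
from h import *
swing(2.47,.15,.785)
movep([.50,-.0,.33],down(np.pi/2)); v=snap("wrist","B2"); print(sense()['time_s'])
import pickle; pickle.dump(v,open("B.pkl","wb"))
E
```

```text
grip gap 0.01516885306367847 25.618002712726593
2.08 [-2.6 -5.2  5.1] 0.0156
1.7 [-1.  -4.2  3.1] 0.0154
1.31 [ 3.1 -4.5  0.6] 0.015
0.92 [ 5.  -6.8 -2.5] 0.0153
0.54 [ 4.7 -5.8  0.2] 0.015
0.15 [-1.6 -2.5  5.8] 0.0154
11.1417
```

View pics/B2.png

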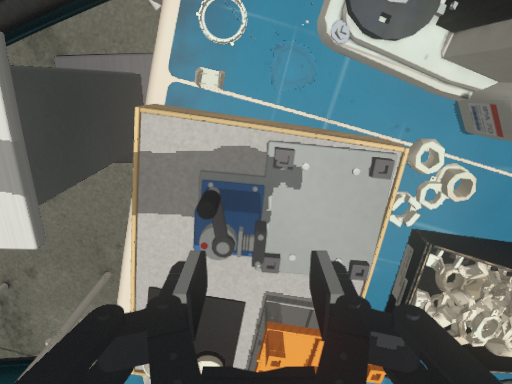

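The lever is swung over: red dot at (204,245), away from the bolt, and knob at (208,205). Next I pick up the orange tray, look at it in the hand, and enlarge the carrier blocks.

Run:
```python
from h import *
import pickle
B=pickle.load(open("B.pkl","rb")); p=B['p']
t=[cv2.resize(p[y-20:y+20,x-20:x+20],(280,280),interpolation=cv2.INTER_CUBIC) for x,y in ((284,156),(381,167),(358,269),(270,262))]
cv2.imwrite("pics/blocks.png",np.vstack([np.hstack(t[:2]),np.hstack(t[2:])])[:,:,::-1])
command_gripper(.085,20)
R=down(1.37); g=np.array([.557,-.277,.171])
movep(g+[0,0,.10],R); move_l(g,feed=.1); 
command_gripper(0,80); s=sense(); print(s['finger_gap'],s['gripper_force'],s['wrist_force'])
move_l(g+[0,0,.025],feed=.04); print(sense()['wrist_force']); move_l(g+[0,0,.16],feed=.12)
v=snap("wrist","hand"); pickle.dump(v,open("hand.pkl","wb")); s=sense(); print(s['wrist_force'],s['time_s'],s['position'])
```

```text
0.010635409293014967 78.22786331176758 [ 1.15531094 -0.60359963  1.17292184]
[ 0.12240435  0.54798453 -4.07846257]
[-0.41623815 -0.10450303 -3.43586682] 16.6167 [ 0.55671482 -0.2766109   0.33000727]
```

View pics/blocks.png

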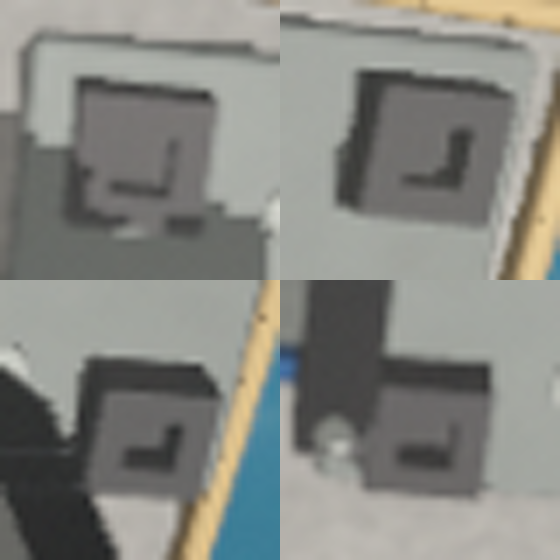

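View pics/hand.png

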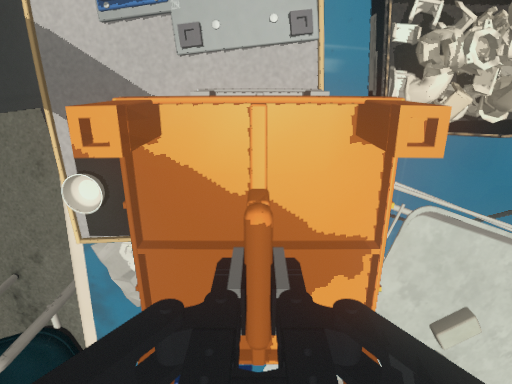

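In the hand, the tray's near posts show at (94,131) and (421,130). The enlarged blocks give top-face centres for the carrier fit.

Run:
```python
from h import *
import pickle
B=pickle.load(open("B.pkl","rb"));V=pickle.load(open("hand.pkl","rb"))
def fit(W,M):
    a,b=W-W.mean(0),M-M.mean(0)
    th=np.arctan2((b[:,0]*a[:,1]-b[:,1]*a[:,0]).sum(),(b*a).sum()); c=W.mean(0)-rz(th)@M.mean(0)
    print("yaw",th,"c",c,"res mm",((W-(M@rz(th).T+c))*1e3).round(1).tolist()); return th,c
W=plane(B,[(284,156.6),(383.1,168.2),(359.2,272.2),(270.9,264.5)],.084)[:,:2]
fit(W,np.array([[-57,68],[57,68],[57,-68],[-57,-68]])*1e-3)
s=sense()
W=plane(V,[(94,131),(421,130)],s['position'][2]+.005)[:,:2]; print(W)
th,c=fit(W,np.array([[-57,68],[57,68]])*1e-3)
print("tcp in tray",rz(th).T@(s['position'][:2]-c), np.arctan2(s['tcp_rot'][1,0],s['tcp_rot'][0,0])-th-np.pi/2)
```

```text
yaw -0.10192655113818432 c [ 0.57624629 -0.06951349] res mm [[-0.3, 1.5], [-0.3, 0.1], [-0.0, -0.9], [0.6, -0.7]]
[[ 0.51324768 -0.19751352]
 [ 0.62388251 -0.21955676]]
yaw -0.1966678246214289 c [ 0.55527773 -0.27522431] res mm [[0.6, -0.1], [-0.6, 0.1]]
tcp in tray [ 0.00168034 -0.00107905] -0.004150997519061006
```

```bash
cat >> h.py <<'E'
CY=-.102; CC=np.array([.57625,-.0695]); PV=CC+rz(CY)@[-.112,0]
OFF=np.array([.0017,-.0011]); ZG=.057   # TCP in tray frame at grip
def seat(c,yaw,zorg,off=OFF):
    """lower held tray; zorg: tray origin z when home"""
    R=down(yaw+np.pi/2-.004); b=c+rz(yaw)@off; zh=zorg+ZG
    movep(np.r_[b,zh+.10],R); move_l(np.r_[b,zh+.011],feed=.08); sleep(.2)
    for k,(dx,dy) in enumerate([(0,0)]+[(r*np.cos(a),r*np.sin(a)) for r in (.0012,.0022) for a in np.arange(0,6.2,np.pi/4)]):
        t=b+rz(yaw)@[dx,dy]
        if k: move_l(np.r_[t,zh+.0085],feed=.03)
        hit=move_l(np.r_[t,zh-.002],feed=.02,until_force=8)
        s=sense(); d=s['position'][2]-zh
        print(k,hit,"dz mm",round(d*1e3,1),s['wrist_force'].round(1))
        if d<.003: return True
    return False
E
python3 - <<'E'
from h import *
print(seat(CC,CY,.076)); print(sense()['time_s'])
E
```

```text
0 True dz mm 0.6 [0.3 0.4 4.7]
True
19.5333
```

Run:
```python
from h import *
import pickle
command_gripper(.05); p=sense()['position']; move_l(p+[0,0,.12],feed=.15)
movep([.48,-.19,.40],down(-np.pi/2)); v=snap("wrist","A2"); pickle.dump(v,open("A.pkl","wb"))
P=cloud(v);H=hsv(v)
m=(H[...,1]<70)&(H[...,2]>120)&(P[...,2]>.07)&(P[...,2]<.10)&(P[...,0]<.5)&(P[...,1]<-.15)
for b in blobs(m,300):
    c=cv2.findContours(b.astype(np.uint8),0,1)[0][0]; (u,w),r=cv2.minEnclosingCircle(c); print("cap",u,w,r,b.sum(),plane(v,[(u,w)],.085))
m=(P[...,2]>.105)&(H[...,0]<18)&(H[...,1]>150)
for b in blobs(m,40):
    q=P[b]; print("orange",b.sum(),np.nanmedian(q,0),cv2.minAreaRect(q[:,:2].astype(np.float32)))
m=(P[...,2]>.097)&(P[...,2]<.13)&(P[...,1]<-.16)&(P[...,0]>.45)&(P[...,0]<.68)
for b in blobs(m,40):
    q=P[b]; print("grey",b.sum(),np.nanmedian(q,0),cv2.minAreaRect(q[:,:2].astype(np.float32)))
print(sense()['time_s'])
```

```text
cap 304.0 47.63953399658203 21.731861114501953 843 [[ 0.42238698 -0.31532859  0.085     ]]
cap 241.5 78.0 42.003074645996094 788 [[ 0.49874647 -0.27964896  0.085     ]]
cap 365.6170349121094 84.76596069335938 21.099895477294922 792 [[ 0.34285121 -0.27272763  0.085     ]]
orange 398 [ 0.62216411 -0.14600025  0.13137555] ((0.625167965888977, -0.14344006776809692), (0.01860351301729679, 0.017963362857699394), 82.80012512207031)
orange 125 [ 0.51025041 -0.13991382  0.12503767] ((0.5076475739479065, -0.13583368062973022), (0.011357268318533897, 0.02276189811527729), 40.57888412475586)
orange 59 [ 0.5132443  -0.12717268  0.1369414 ] ((0.5120999813079834, -0.13048161566257477), (0.010189969092607498, 0.011980563402175903), 80.69376373291016)
orange 451 [ 0.57287522 -0.08517485  0.13076319] ((0.5546123385429382, -0.1262883096933365), (0.1623026728630066, 0.023096077144145966), 66.93860626220703)
orange 43 [ 0.50318905 -0.19464926  0.38046351] ((0.5031144022941589, -0.19284889101982117), (0.001496683806180954, 0.016280068084597588), 4.393774032592773)
orange 360 [ 0.63760967 -0.01512403  0.12
[... 520 characters left out ...]
9695), (0.01829534024000168, 0.020083758980035782), 80.72505187988281)
grey 330 [ 0.48709163 -0.33086216  0.12133564] ((0.48650163412094116, -0.33161571621894836), (0.01833442971110344, 0.018032889813184738), 78.49569702148438)
grey 684 [ 0.55494726 -0.27725759  0.11499199] ((0.5561128258705139, -0.2764095962047577), (0.07119090110063553, 0.012475790455937386), 78.73854064941406)
grey 365 [ 0.62345187 -0.22160423  0.11937043] ((0.6251654624938965, -0.2213367372751236), (0.01841561496257782, 0.01981883868575096), 78.29839324951172)
grey 280 [ 0.51266696 -0.19941942  0.12131998] ((0.5131211876869202, -0.1979992836713791), (0.018319612368941307, 0.018137460574507713), 78.11726379394531)
23.5167
```

View pics/A2.png

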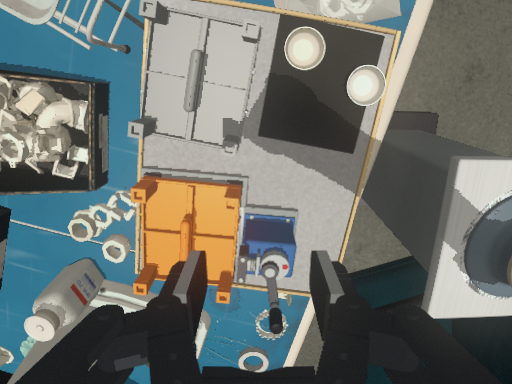

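The orange tray is seated. Cap 2 has been knocked, to pixel (366,85), which is (0.343,-0.273); the grey tray has not moved. Caps next.

```bash
cat >> h.py <<'E'
ZP=.097
def pick(xy,yaw=CY):
    R=down(yaw); command_gripper(.08,20)
    movep([*xy,.19],R); hit=move_l([*xy,ZP],feed=.12,until_force=6); command_gripper(0,20)
    s=sense(); print("pick",hit,s['position'],s['finger_gap'],s['gripper_force'])
    move_l([*xy,.20],feed=.15)
def capinfo(name):
    v=snap("wrist",name); s=sense(); H=hsv(v); P=cloud(v); Q=(P-s['position'])@s['tcp_rot']
    m=(H[...,1]<70)&(H[...,2]>120)&(abs(Q[...,0])<.04)&(abs(Q[...,1])<.035)&(Q[...,2]>0)&(Q[...,2]<.045)
    for b in blobs(m,300):
        q=Q[b]; print("inhand",b.sum(),np.nanmin(q,0).round(4),np.nanmax(q,0).round(4),"gap",s['finger_gap'])
def place(cell,ddx=0,dz=.001):
    b=CC+np.array([.0015,0])+rz(CY)@[cell[0]-ddx,cell[1]]; R=down(CY)
    movep([*b,.23],R); hit=move_l([*b,ZP+.024+dz],feed=.1,until_force=5); print("place",hit,sense()['position'])
    command_gripper(.066); sleep(.2); move_l([*b,.23],feed=.12)
E
python3 - <<'E'
from h import *
pick([.421,-.3155]); capinfo("c1"); print(sense()['time_s'])
E
```

```text
pick False [ 0.42142539 -0.31575885  0.09795228] 0.047457586254340406 19.784267251285428
inhand 8078 [-0.0246 -0.0237  0.0107] [0.0259 0.03   0.0322] gap 0.04748094728403222
27.75
```

View pics/c1.png

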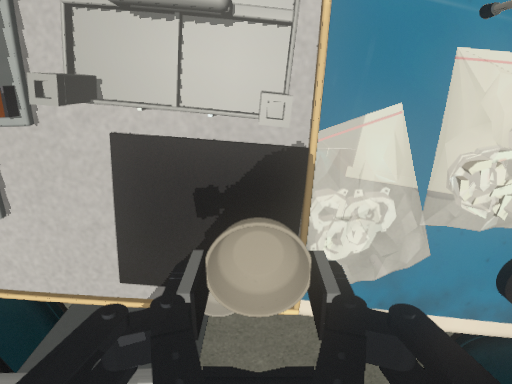

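Cap held upright between the pads at (258,268). I place it and go for the second.

Run:
```python
from h import *
place([.031,.037])
movep([.40,-.25,.30],down(-np.pi/2)); v=snap("wrist"); P=cloud(v);H=hsv(v)
m=(H[...,1]<70)&(H[...,2]>120)&(P[...,2]>.07)&(P[...,2]<.10)&(P[...,0]<.45)&(P[...,1]<-.15)
cs=[]
for b in blobs(m,300):
    c=cv2.findContours(b.astype(np.uint8),0,1)[0][0]; (u,w),r=cv2.minEnclosingCircle(c); x=plane(v,[(u,w)],.085)[0]; print("cap",u,w,r,b.sum(),x)
    q=P[b]; A=np.c_[q[:,:2],np.ones(len(q))]; print(np.nanmax(q,0),np.nanmin(q,0)); cs.append(x)
if len(cs)==1:
    pick(cs[0][:2]-[.0015,0]); capinfo("c2"); print(sense()['time_s'])
```

```text
place True [ 0.61171838 -0.03581244  0.12158472]
cap 313.4285583496094 145.57142639160156 25.01030921936035 1149 [ 0.34271195 -0.27298334  0.085     ]
[ 0.36679266 -0.24723479  0.08775976] [ 0.31761588 -0.29672466  0.07002425]
pick False [ 0.34167999 -0.27318167  0.09783319] 0.047558980922175045 19.44927982549416
inhand 8177 [-0.0246 -0.0237  0.0102] [0.026  0.0301 0.0321] gap 0.04714694894851675
36.8583
```

Run:
```python
from h import *
import pickle
place([.031,-.037])
movep([.585,.02,.33],down(np.pi/2)); v=snap("wrist","T"); print(sense()['time_s'])
H=hsv(v);P=cloud(v)
m=(H[...,1]<75)&(H[...,2]>110)&(P[...,2]>.09)&(P[...,2]<.125)&(P[...,0]>.5)&(P[...,0]<.7)&(abs(P[...,1]+.07)<.1)
for b in blobs(m,200):
    c=cv2.findContours(b.astype(np.uint8),0,1)[0][0]; (u,w),r=cv2.minEnclosingCircle(c); x=plane(v,[(u,w)],.109)[0]; print("cap",u,w,r,b.sum(),x,"in carrier mm",(rz(CY).T@(x[:2]-CC)*1e3).round(1))
movep([.48,-.19,.40],down(-np.pi/2)); v=snap("wrist","A3"); P=cloud(v)
m=(P[...,2]>.097)&(P[...,2]<.13)&(P[...,1]<-.16)&(P[...,0]>.45)&(P[...,0]<.645)
for b in blobs(m,150):
    q=P[b]; print("grey",b.sum(),np.nanmedian(q,0),cv2.minAreaRect(q[:,:2].astype(np.float32)))
```

```text
place True [ 0.60409477 -0.10934007  0.1215112 ]
41.8917
cap 284.7388916015625 214.59149169921875 22.181482315063477 1432 [ 0.61231853 -0.03446708  0.109     ] in carrier mm [32.3 38.5]
cap 276.5 273.0 20.88669776916504 1241 [ 0.60458919 -0.10902002  0.109     ] in carrier mm [ 32.2 -36.4]
grey 423 [ 0.59618057 -0.35284393  0.11909513] ((0.5982401967048645, -0.35355791449546814), (0.018444322049617767, 0.01918962597846985), 79.35625457763672)
grey 330 [ 0.48687588 -0.33087625  0.12129124] ((0.48654642701148987, -0.33168452978134155), (0.018734857439994812, 0.017565779387950897), 79.345703125)
grey 685 [ 0.55500983 -0.27713644  0.11489323] ((0.5562820434570312, -0.27632927894592285), (0.07118815183639526, 0.01268956158310175), 78.62552642822266)
grey 360 [ 0.62329497 -0.22189526  0.1188668 ] ((0.6251029968261719, -0.2211507260799408), (0.018456188961863518, 0.019400883466005325), 79.91106414794922)
grey 281 [ 0.51278485 -0.19935332  0.12127224] ((0.5131072998046875, -0.1979859471321106), (0.01845581643283367, 0.018081767484545708), 78.68340301513672)
```

View pics/T.png

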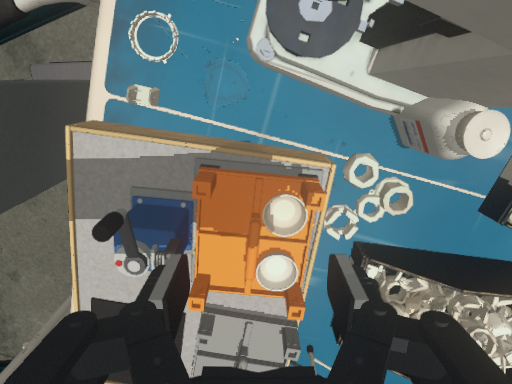

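Both caps stand upright in the +x cells, at (285,215) and (276,273). Now the grey tray.

Run:
```python
from h import *
import pickle
command_gripper(.085,20)
R=down(-.2+np.pi/2); g=np.array([.5562,-.2765,.117])
movep(g+[0,0,.15],R); move_l(g,feed=.1); 
command_gripper(0,80); s=sense(); print(s['finger_gap'],s['gripper_force'],s['wrist_force'])
move_l(g+[0,0,.2],feed=.12)
v=snap("wrist","hand2"); pickle.dump(v,open("hand.pkl","wb")); s=sense(); print(s['wrist_force'],s['time_s'],s['position'])
cv2.imwrite("pics/hand2c.png",cv2.resize(v['p'][80:200],None,fx=1.5,fy=1.5)[:,:,::-1])
```

```text
0.010312617802310799 78.77454042434692 [-1.18402613  1.42857903  3.70635738]
[ 0.49364728 -0.06167634 -2.32127751] 51.2 [ 0.5559579  -0.2763501   0.31624142]
```

View pics/hand2c.png

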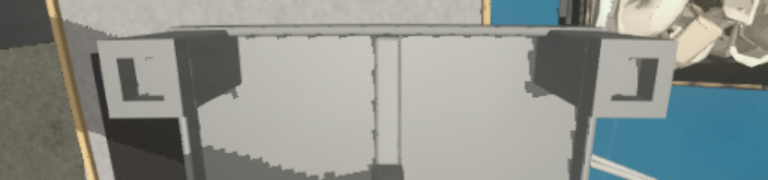

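Run:
```python
from h import *
print(seat(CC,CY,.130,np.array([.0017,-.0003]))); print(sense()['time_s'])
```

```text
0 True dz mm -0.2 [-0.5 -0.6  4.1]
True
54.075
```

```bash
sed -i 's/command_gripper(.05); move_l(knob(c1,zz+.08),feed=.15)/command_gripper(.034); move_l(knob(c1,zz+.08),feed=.15)/' h.py
python3 - <<'E'
from h import *
import pickle
command_gripper(.05,20); p=sense()['position']; move_l(p+[0,0,.12],feed=.15)
swing(.15,3.16,.785,8)
movep([.50,.03,.36],down(np.pi/2)); v=snap("wrist","F"); print(sense()['time_s'])
P=cloud(v); m=(P[...,2]>.180)&(P[...,2]<.20)&(P[...,0]>.48)
for b in blobs(m,60): q=P[b]; print(b.sum(),np.nanmedian(q,0),cv2.minAreaRect(q[:,:2].astype(np.float32)))
Q=P; m=(v['p'].max(2)<90)&(P[...,2]>.195)&(P[...,2]<.235)&(P[...,0]<.52)
for b in blobs(m,30):
    k=np.nanmedian(P[b],0); d=rz(CY).T@(k[:2]-PV); print("knob",b.sum(),k,"r",np.hypot(*d),"cam",np.arctan2(-d[0],d[1])%(2*np.pi))
E
```

```text
grip gap 0.015172251013713386 25.957498848438263
0.53 [ 3.6 -2.8  0.7] 0.0151
0.9 [ 5.4 -5.2  1.7] 0.0154
1.28 [ 1.8 -0.1  5.4] 0.0152
1.66 [-8.2  3.3 16.4] 0.0151
2.03 [-13.3   1.1  15.1] 0.0153
2.41 [-12.2  -4.    6.6] 0.0151
2.78 [-9.  -5.3  2.6] 0.0154
3.16 [-5.3 -5.6 -1.9] 0.0148
62.7833
358 [0.63085176 0.1693203  0.19120087] ((0.6348972916603088, 0.16968008875846863), (0.006717182695865631, 0.027796670794487), 59.149147033691406)
217 [0.69826371 0.1494544  0.18821682] ((0.7033683657646179, 0.14732220768928528), (0.009366404265165329, 0.02219059132039547), 45.67308807373047)
454 [0.52626275 0.0048011  0.19130201] ((0.5262941122055054, 0.004066030494868755), (0.01955546624958515, 0.01830676570534706), 83.72329711914062)
494 [ 0.63983139 -0.00682482  0.19063452] ((0.6400275230407715, -0.007081132382154465), (0.01902545988559723, 0.018866756930947304), 83.82130432128906)
504 [ 0.57669303 -0.05534539  0.18496474] ((0.5766420960426331, -0.06255044043064117), (0.06004801765084267, 0.012248468585312366), 83.70155334472656)
364 [ 0.51219217 -0.12719405  0.19050966] ((0.5119559168815613, -0.13027526438236237), (0.02010890282690525, 0.018438514322042465), 82.14518737792969)
knob 126 [ 0.46079744 -0.10732028  0.21112258] r 0.04938955387320118 cam 3.1618105528900675
```

View pics/F.png

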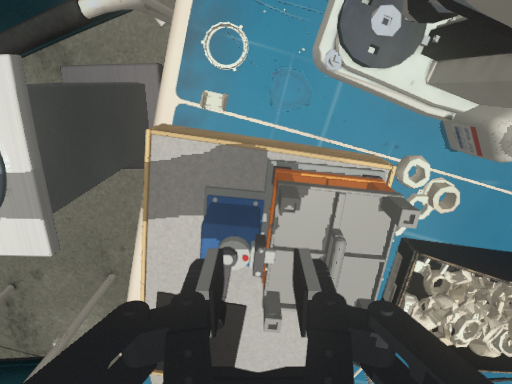

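The red dot at (246,257) faces the bolt, with the cam at about 3.16 rad. All visible grey post tops are level at about 0.191 m, so I hand in.

```bash
python3 -c "
from rig import *
print(finish_job())"
```

```text
the job is handed in; nothing more can be done
None
```

Job handed in: both white caps are upright in the orange tray, the grey tray is seated on it as cover, and the cam is at about 3.16 rad with the bolt out over the rim. The loose ring and gauge were not touched, the clock read about 63 s, and no verdict came back.

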